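Shut a freshly thrown beaker in the damp cabinet

TASK

Put the freshly thrown clay beaker away in the clear damp cabinet: raise the cabinet's sash all the way up by the handle on its top, push the tray with the beaker standing on it fully home by its knob, then lower the sash gently until it is fully closed, and let go. The clay is still soft, so do not touch the beaker or let the sash touch it, keep it upright, and leave the other pots beside the cabinet where they are.

Things in the scene. Friction and masses are not known exactly. Their poses are not given: they have to be found in the camera images.
- cabinet: Clear-walled cabinet with aluminium edges, fixed to the table: 260 mm wide, 240 deep, roof at 165 mm; two sash guides 300 mm tall at the front corners, 244 mm apart. Origin: on the table, in the sash plane, midway between the guides. x points level into the cabinet (inside: x 12 to 237 mm), y along its width, z up. Its front (-x) faces roughly to the robot's left; place and yaw vary.
- sash (a joint): Vertical sliding sash of clear sheet in an aluminium frame, 10 mm thick, 140 mm high. Value in m: 0 = fully closed (lower edge 28 mm above the table, just above the tray), grows as it rises, 0.13 = fully up at its stop. Friction holds it wherever it is left: about 10 N lifts it, about 3 N pushes it down.
- sash_handle (a point): Middle of the grip bar of the upright bow handle on the sash's top edge: a level steel bar 12 mm thick, 110 mm long, along the cabinet's y axis, its centre 32 mm above the sash's top edge, free space under it and on both sides. Lies right above the cabinet's origin, 200 mm above the table with the sash closed, 330 mm fully up.
- tray (a joint): Plywood tray, 320 x 180 x 10 mm, top 18 mm above the table, sliding level under the sash; on it a fixed cream round bat 156 mm across, top 25 mm above the table. Value in m: 0 = fully home against its stop, grows as it comes out along the cabinet's -x, 0.20 = fully out. Friction about 2 N; it stays where left.
- tray_knob (a point): Centre (60 mm above the table) of the upright dark wooden knob at the front of the tray: head 24 mm in diameter, from 44 to 76 mm above the table, on a 14 mm stem. At cabinet y = 0 and x = -95 mm when the tray is home, further out (-x) by the tray's joint value; it stays in front of the sash.
- beaker: The freshly thrown beaker of pale raw clay: an open cup 100 mm tall, 66 mm across the rim, narrower foot, about 260 g, loose on the tray's bat, in front of the sash at the start; rim 125 mm above the table. Origin at the centre of its underside, z up. Not to be touched; tips or slides if the tray is jerked.
- bowl_a_mid (a point): Bystander: centre, half-way up, of a brown glazed bowl (124 mm across, 55 mm high) standing beside the tray. Leave it.
- cup_b_mid (a point): Bystander: centre, half-way up, of a raw clay cup (72 mm across, 85 mm high) standing beside the cabinet on the table. Leave it.

How it is judged:
By the outcome, as a careful person would: the job done as asked, in the order asked, and still so for the second after the job is handed in, with the robot touching nothing.
It also fails if it takes over 72 s, if anything falls off the work surface, if the arm or the gripper's body presses on something with over 40 N, if the wrist force passes 120 N, or if a joint passes its speed limit or range.

ROBOT

A 6-joint arm with a two-finger parallel gripper is mounted at the origin on the work surface. World frame = base frame: x ahead of the robot, y to its left, z up, the work surface at z = 0. Lengths are in m, angles in rad, forces in N, time in s.
With the tool pointing down it reaches from about 0.325 to 0.775 m from the base axis. Payload 5.5 kg.
Tool frame: the origin (TCP) lies at the very end of the fingers, on their centre line; the grasp point (between the pads) lies 19 mm behind it; z points along the fingers, y is the line along which they close (so a half turn about z gives the same grasp; the last joint's range is limited). The gripper opens to 85 mm and grips with 20 to 120 N. Pads are 22 mm wide; open, the fingers measure 114 mm over their backs; the gripper's body (76 mm by 85 mm) begins 54 mm behind the grasp point. The pads swing forward as they close: fully open they stand 13 mm farther back than shut.
Start: joints at [1.218, 0.091, 1.231, -0, 1.82, -0.057], TCP at [0.175, 0.574, 0.231] pointing down, gripper open.
Joint ranges: [-2.87, 2.87], [-0.86, 2.18], [0.17, 2.46], [-1.51, 4.65], [0.06, 2.69], [-2.65, 2.65]. Speed limits (rad/s): [2.57, 2.57, 3.01, 3.14, 3.14, 3.14].

INTERFACE

Orientations are given as a unit quaternion [x, y, z, w].
In Python, from station import * gives the robot as it stands.
- The arm moves only by the shell command python3 -m inch 'ROWS'. ROWS is JSON, a list that holds one entry, the list of rows, each a list of 7 numbers: the shift along the tool's x, y, z scaled (see below), then the turn, a rotation vector about the tool's x, y, z scaled (see below), then the gripper command: -1 is shut, 1 is fully open, values between are in proportion. A call has 1 to 5 rows; each row shifts and turns the commanded pose from where the row before left it, along the tool's axes as they then stand; what a row does not reach is not made up. The controller multiplies each number of a shift by 0.5 m and each number of a turn by pi/4 rad. A row lasts 1/8 s, in which the tool goes at most 62.5 mm and 10.7 degrees, less where a joint would pass 70% of its speed; a pose out of reach is approached as far as the arm can. A call with a number of a shift or a turn outside -1 to 1 is refused whole. A call with a gripper value outside its range is refused whole. The fingers move at their own pace and stop on an object; the grip force is fixed at half the most. Time passes only in rows, so rows that do not move let the fingers close. It gives the time, the measured TCP pose, the force, the opening and the grip force at its end, in the units of the state.
- read_state(): the state, without advancing time (a new reading comes with each control period).
- snapshot(name): name is "scene" or "side" or "wrist"; returns the picture (400x640x3 uint8, red, green, blue); there is no depth.
- calibration(name): a dict with "intrinsics" (3x3 intrinsics, pixels), "distortion" ([k1, k2, p1, p2, k3] as OpenCV has them; the pictures are not rectified), "camera_from_world" (4x4, takes a point from world to camera coordinates). Camera axes: x right, y up, looking along -z (the intrinsics and any distortion apply to the point x, -y, -z); pixel columns grow to the right and rows downward; lengths in m; the calibration is good to about 2 mm. A picture is of the moment at which its call begins: read the wrist's pose just before it. calibration takes no time and is no camera call; for the wrist camera it gives the pose at the moment of the call.
- close_job(): hands the job in; it is judged then, once.
The state is a dict: "clock": time; "q": joint angles; "joint_vel": joint speeds; "effort": joint torques, N m; "tcp_pos": TCP position; "eef_rot": TCP orientation; "wrist_force": force on the tool from outside, world axes, zero at the start; "ft_torque": the same for the moment, N m; "finger_gap": finger opening in m; "gripper_force": force on a finger pad.
Only numpy, scipy, OpenCV 4.12 (cv2) and the standard library are available. Lean on these libraries where they do the work, as an engineer would, in place of code of your own. Each camera call takes 0.05 s, during which the arm holds its last target. There are 200 camera calls.

## Working session

There is one attempt and no reset: what is moved stays moved. The work goes in short steps, Python scripts to look and compute and a shell command to move; the robot and the scene stay as the last step left them, time stands still between calls to the robot, and variables do not carry over. Pictures are saved under pics/ and viewed, at most 10 in all, crops included, and the job is handed in when it is done.

```bash
mkdir -p pics; python3 - <<'E'
from station import *
import cv2
s=read_state();print({k:s[k] for k in('clock','tcp_pos','eef_rot','finger_gap')})
for n in("scene","side"):
    cv2.imwrite(f'pics/{n}0.png',snapshot(n)[:,:,::-1])
    c=calibration(n);print(n,c)
E
```

```text
{'clock': 0.0, 'tcp_pos': array([0.17481805, 0.57365002, 0.23012749]), 'eef_rot': array([ 1.47367824e-01,  9.89081235e-01, -9.96658316e-04, -2.03747819e-04]), 'finger_gap': 0.08553369533608285}
scene {'intrinsics': array([[435.00941259,   0.        , 324.90838768],
       [  0.        , 435.00941259, 187.71312595],
       [  0.        ,   0.        ,   1.        ]]), 'distortion': array([-0.0797231,  0.       ,  0.       ,  0.       ,  0.       ]), 'camera_from_world': array([[ 0.19443325, -0.98090789, -0.00392793, -0.22518872],
       [ 0.94408032,  0.18604333,  0.27221359, -0.61404994],
       [-0.26628569, -0.05663565,  0.96222884, -0.5974569 ],
       [ 0.        ,  0.        ,  0.        ,  1.        ]])}
side {'intrinsics': array([[493.60205213,   0.        , 323.26305101],
       [  0.        , 493.60205213, 196.18079923],
       [  0.        ,   0.        ,   1.        ]]), 'distortion': array([0.0413329, 0.       , 0.       , 0.       , 0.       ]), 'camera_from_world': array([[-0.24327635,  0.96994846,  0.00407377,  0.24483289],
       [-0.91851164, -0.23172087,  0.32037759,  0.53323844],
       [ 0.31169373,  0.07419849,  0.94728116, -1.25668802],
       [ 0.        ,  0.        ,  0.        ,  1.        ]])}
```

View pics/scene0.png

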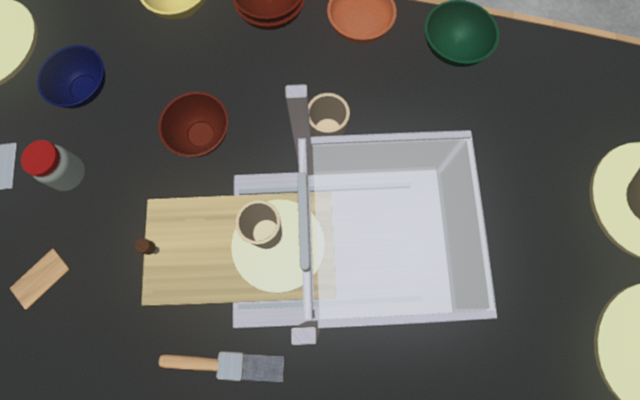

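View pics/side0.png

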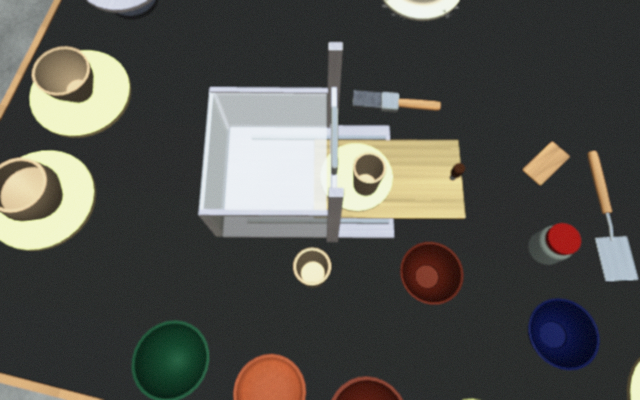

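Cabinet front faces image left in the scene view. I read: guide tops at about (296,91) and (303,336), roof back corners (472,133) and (495,316), handle centre (304,221), knob (143,246), beaker rim (258,223). In the side view: handle (334,138), knob (458,170), beaker rim (369,168).

```bash
cat > h.py <<'E'
import numpy as np,cv2
from station import *
from scipy.optimize import least_squares
from scipy.spatial.transform import Rotation as R
def proj(n,P,c=None):
    c=c or calibration(n); M=c['camera_from_world']; p=np.atleast_2d(P)@M[:3,:3].T+M[:3,3]
    p=p*[1,-1,-1]
    return cv2.projectPoints(p,np.zeros(3),np.zeros(3),c['intrinsics'],c['distortion'])[0][:,0]
def tri(obs):  # [(cam,px)] -> world
    f=lambda P:np.concatenate([proj(n,P)[0]-u for n,u in obs])
    r=least_squares(f,[.5,.2,.1]);return r.x,np.abs(r.fun).max()
def cab(p,L): # cabinet->world
    c,s=np.cos(p[2]),np.sin(p[2]);L=np.atleast_2d(L)
    return np.c_[p[0]+c*L[:,0]-s*L[:,1],p[1]+s*L[:,0]+c*L[:,1],L[:,2]]
E
python3 - <<'E'
from h import *
np.set_printoptions(precision=4,suppress=True)
L=lambda t:np.array([[0,0,.2],[-.095-t,0,.074],[.239,.13,.165],[.239,-.13,.165],[0,.122,.3],[0,-.122,.3]])
sc=np.array([[304,221],[143,246],[472,133],[495,316],[296,91],[303,336]])
sd=np.array([[334,138],[458,170],[202,213],[211,90]])
def f(p): return np.r_[(proj('scene',cab(p,L(p[3])))-sc).ravel(),(proj('side',cab(p,L(p[3])))[:4]-sd).ravel()]
r=least_squares(f,[.55,.05,-1.57,.15],loss='soft_l1',f_scale=2);print(r.x);print(f(r.x).reshape(-1,2))
print(proj('side',cab(r.x,L(r.x[3])))[4:])
for nm,o in dict(handle=(sc[0],sd[0]),knob=(sc[1],sd[1]),rim=([258,222],[369,168])).items():
    print(nm,tri([('scene',o[0]),('side',o[1])]))
E
```

```text
[ 0.5641 -0.092  -1.3303  0.1638]
[[  0.3502   1.6355]
 [  0.1264  -0.7521]
 [ -3.5465  -1.9946]
 [ -0.675    1.9418]
 [  0.5483   7.4462]
 [  0.4302 -10.6059]
 [ -0.2129   2.9137]
 [  0.2024  -2.2819]
 [ -1.5541   1.1765]
 [  0.4954  -2.8568]]
[[335.4716 185.2095]
 [335.1337  50.3032]]
handle (array([ 0.5639, -0.0922,  0.2117]), np.float64(0.08859598436293936))
knob (array([0.5021, 0.1629, 0.064 ]), np.float64(0.6605263485585624))
rim (array([ 0.5667, -0.0183,  0.1194]), np.float64(0.00282752940319142))
```

```bash
python3 -m inch '[[[0,0,-0.035,0,0,-0.17,1],[0,0,-0.035,0,0,-0.17,1],[0,0,-0.035,0,0,-0.17,1],[0,0,-0.035,0,0,-0.17,1],[-0.014,-0.045,0,0,0,0,1]]]' && python3 -m inch '[[[-0.027,-0.09,0,0,0,0,1],[-0.027,-0.09,0,0,0,0,1],[-0.027,-0.09,0,0,0,0,1],[-0.027,-0.09,0,0,0,0,1],[-0.027,-0.09,0,0,0,0,1]]]' && python3 -m inch '[[[-0.027,-0.09,0,0,0,0,1],[-0.027,-0.09,0,0,0,0,1],[-0.027,-0.09,0,0,0,0,1],[-0.027,-0.09,0,0,0,0,1],[-0.027,-0.09,0,0,0,0,1]]]' && python3 -m inch '[[[-0.027,-0.09,0,0,0,0,1],[-0.027,-0.09,0,0,0,0,1],[-0.027,-0.09,0,0,0,0,1],[-0.027,-0.09,0,0,0,0,1],[-0.027,-0.09,0,0,0,0,1]]]'
cat >> h.py <<'E'
CAB=[.5641,-.092,-1.3303]; T0=.1638
def go(L,yaw): # cabinet target of TCP (m), tool-y yaw (world): scaled shift (in present tool axes), turn
    s=read_state(); r=R.from_quat(s['eef_rot']); t=cab(CAB,L)[0]
    Y=np.array([np.cos(yaw),np.sin(yaw),0]);Z=np.array([0,0,-1.]);X=np.cross(Y,Z)
    rv=(r.inv()*R.from_matrix(np.c_[X,Y,Z])).as_rotvec()
    print('clock',s['clock'],'tcp',s['tcp_pos'].round(4),'F',np.round(s['wrist_force'],1),'q6',s['q'][5].round(2),'gap',round(s['finger_gap'],4))
    print(' shift',(r.inv().apply(t-s['tcp_pos'])/.5).round(4),'turn',(rv/(np.pi/4)).round(4))
E
python3 - <<'E'
from h import *
go([0,0,.25],1.8113)
cv2.imwrite('pics/w1.png',snapshot('wrist')[:,:,::-1])
print(proj('wrist',cab(CAB,[[0,0,.2],[0,.055,.2],[0,-.055,.2]])).round(0))
E
```

```text
clock: 0.72
tcp_pos: [0.1866, 0.5544, 0.3021]
eef_rot: [-0.12, 0.993, 0.001, 0.0]
wrist_force: [0.6, -0.4, -0.1]
finger_gap: 0.0856
gripper_force: 0.0
clock: 1.35
tcp_pos: [0.3062, 0.3496, 0.3008]
eef_rot: [-0.119, 0.993, -0.0, -0.0]
wrist_force: [1.8, -0.2, 0.1]
finger_gap: 0.0855
gripper_force: 0.0
clock: 1.98
tcp_pos: [0.4249, 0.1469, 0.3009]
eef_rot: [-0.119, 0.993, 0.0, -0.0]
wrist_force: [-0.5, -0.1, -0.2]
finger_gap: 0.0853
gripper_force: 0.0
clock: 2.6
tcp_pos: [0.5436, -0.0559, 0.3007]
eef_rot: [-0.119, 0.993, 0.0, -0.0]
wrist_force: [0.1, 0.8, -0.0]
finger_gap: 0.0855
gripper_force: 0.0
clock 2.6 tcp [ 0.5436 -0.0559  0.3007] F [ 0.1  0.8 -0. ] q6 -1.97 gap 0.0855
 shift [-0.0228 -0.08    0.1014] turn [ 0.0005 -0.0008 -0.0029]
[[274. 211.]
 [278. 274.]
 [271. 140.]]
```

View pics/w1.png

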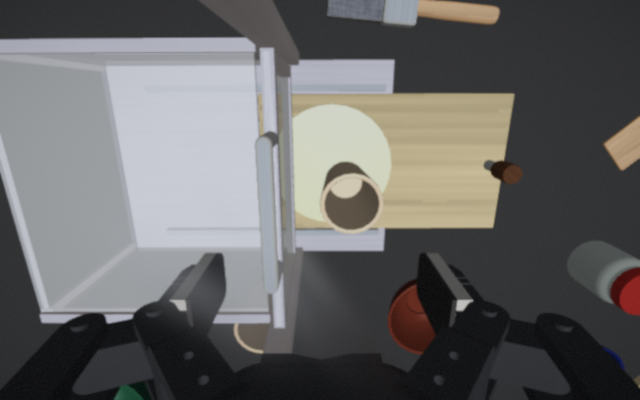

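The wrist view shows the handle bar from (264,137) to (270,290), centre (267,213), a bit left of the predicted (274,211). I'll triangulate it with all three views.

```bash
python3 - <<'E'
from h import *
np.set_printoptions(precision=4,suppress=True)
print(calibration('wrist')['intrinsics'][0,0])
for o in ([('wrist',[267,213]),('scene',[304,221]),('side',[334,138])],[('wrist',[267,213]),('scene',[304,221])],[('wrist',[506,171]),('scene',[143,246]),('side',[458,170])]):
    P,e=tri(o); c,s=np.cos(CAB[2]),np.sin(CAB[2]);d=P[:2]-CAB[:2]
    print(P,e,'cab',d@[c,s],d@[-s,c])
# full refit incl. wrist; sash value free
L=lambda t,z:np.array([[0,0,.206+z],[-.095-t,0,.074],[.239,.13,.165],[.239,-.13,.165]])
sc=[[304,221],[143,246],[472,133],[495,316]];sd=[[334,138],[458,170],[202,213],[211,90]]
w=[[267,213],[510,172]]
def f(p):
    P=cab(p,L(p[3],p[4])); return np.r_[(proj('scene',P)-sc).ravel(),(proj('side',P)-sd).ravel(),(proj('wrist',P[:2])-w).ravel()]
r=least_squares(f,[.55,.0,-1.33,.15,0],loss='soft_l1',f_scale=2);print(r.x);print(f(r.x).reshape(-1,2))
E
```

```text
327.90845395648495
[ 0.5629 -0.0949  0.2117] 1.9623756535747248 cab 0.002556697325572669 -0.0018365496690877286
[ 0.5608 -0.095   0.2177] 1.8610537071393765 cab 0.0021807967643381067 -0.003907922935469274
[0.5027 0.1624 0.0554] 3.0246688831191477 cab -0.2617399697725127 0.0010135157891350392
[ 0.5637 -0.0941 -1.3303  0.1629  0.004 ]
[[ 1.5315  0.7061]
 [ 1.8743 -0.2441]
 [-2.1497 -1.4731]
 [ 0.872   2.5493]
 [-1.1538  0.0809]
 [-1.2317 -2.6962]
 [-2.5931  0.6961]
 [-0.4637 -3.2662]
 [ 2.9439  1.3803]
 [ 2.5998  0.6333]]
```

```bash
sed -i 's/^CAB=.*/CAB=[.5635,-.0942,-1.3303]; T0=.163/' h.py
python3 -m inch '[[[-0.0115,-0.0425,0.03,0,0,0,1],[-0.0115,-0.0425,0.03,0,0,0,1],[0,0,0.04,0,0,0,1],[0,0,0.04,0,0,0,1],[0,0,0.04,0,0,0,1]]]' && python3 -m inch '[[[0,0,0.03,0,0,0,1],[0,0,0.025,0,0,0,1],[0,0,0,0,0,0,1]]]' && python3 -c "
from h import *
go([0,0,.183],1.8113)"
```

```text
clock: 3.28
tcp_pos: [0.5641, -0.0929, 0.2092]
eef_rot: [-0.119, 0.993, 0.0, -0.001]
wrist_force: [0.0, -0.2, -0.6]
finger_gap: 0.0857
gripper_force: 0.0
clock: 3.65
tcp_pos: [0.5639, -0.0928, 0.1824]
eef_rot: [-0.119, 0.993, 0.0, -0.001]
wrist_force: [-0.2, -0.1, 0.9]
finger_gap: 0.0852
gripper_force: 0.0
clock 3.65 tcp [ 0.5639 -0.0928  0.1824] F [-0.2 -0.1  0.9] q6 -2.03 gap 0.0852
 shift [ 0.0014 -0.0025 -0.0011] turn [ 0.0011 -0.0023 -0.0026]
```

```bash
python3 -m inch '[[[0,0,0,0,0,0,-1],[0,0,0,0,0,0,-1],[0,0,0,0,0,0,-1],[0,0,0,0,0,0,-1],[0,0,0,0,0,0,-1]]]'; python3 -m inch '[[[0,0,0,0,0,0,-1],[0,0,0,0,0,0,-1],[0,0,0,0,0,0,-1]]]'
```

```text
clock: 4.28
tcp_pos: [0.564, -0.0912, 0.184]
eef_rot: [-0.12, 0.993, 0.002, -0.0]
wrist_force: [-2.7, 6.4, 2.0]
finger_gap: 0.0103
gripper_force: 58.3
clock: 4.65
tcp_pos: [0.564, -0.0911, 0.184]
eef_rot: [-0.12, 0.993, 0.002, -0.0]
wrist_force: [-3.2, 5.3, 1.4]
finger_gap: 0.0102
gripper_force: 58.3
```

```bash
python3 -m inch '[[[0,0.003,-0.01,0,0,0,-1],[0,0,-0.02,0,0,0,-1],[0,0,-0.02,0,0,0,-1],[0,0,-0.02,0,0,0,-1],[0,0,-0.02,0,0,0,-1]]]' && python3 -m inch '[[[0,0,-0.03,0,0,0,-1],[0,0,-0.03,0,0,0,-1],[0,0,-0.03,0,0,0,-1],[0,0,-0.03,0,0,0,-1],[0,0,-0.02,0,0,0,-1]]]' && python3 -m inch '[[[0,0,-0.015,0,0,0,-1],[0,0,-0.005,0,0,0,-1],[0,0,0,0,0,0,-1],[0,0,0,0,0,0,-1]]]'
```

```text
clock: 5.28
tcp_pos: [0.5639, -0.0912, 0.2292]
eef_rot: [-0.119, 0.993, 0.0, -0.0]
wrist_force: [3.7, 3.3, -9.7]
finger_gap: 0.0105
gripper_force: 58.4
clock: 5.9
tcp_pos: [0.5637, -0.0912, 0.2959]
eef_rot: [-0.119, 0.993, 0.001, -0.003]
wrist_force: [6.8, 2.9, -45.9]
finger_gap: 0.0106
gripper_force: 60.7
clock: 6.4
tcp_pos: [0.5632, -0.091, 0.296]
eef_rot: [-0.119, 0.993, 0.004, -0.01]
wrist_force: [7.2, 3.3, -49.7]
finger_gap: 0.0105
gripper_force: 60.6
```

The lift stopped at 112 mm of travel with 50 N, so I need to check if that is the stop.

```bash
python3 -m inch '[[[0,0,0.018,0,0,0,-1],[0,0,0,0,0,0,-1],[0,0,0,0,0,0,-1]]]'; python3 - <<'E'
from h import *
a=snapshot('scene');b=snapshot('side')
s=read_state();print(s['tcp_pos'],s['wrist_force'],s['q'])
im=np.hstack([cv2.resize(a[60:360,180:420],(400,500)),cv2.resize(b[20:260,220:412],(400,500))])
cv2.imwrite('pics/up.png',im[:,:,::-1])
for v in(.1,.115,.13):
    for n in('scene','side'):print(v,n,proj(n,cab(CAB,[[0,.11,.168+v],[0,-.11,.168+v],[0,.055,.206+v],[0,-.055,.206+v],[0,.122,.3]])).round(0).tolist())
E
```

```text
clock: 6.78
tcp_pos: [0.5637, -0.0911, 0.2958]
eef_rot: [-0.119, 0.993, 0.001, -0.003]
wrist_force: [5.8, 3.2, -24.4]
finger_gap: 0.0105
gripper_force: 62.5
[ 0.56368266 -0.09115051  0.29575958] [  4.20995805   3.39672235 -24.58940938] [-2.20147830e-01  4.20285724e-02  1.16710836e+00  4.49819239e-04
  1.93929184e+00 -2.02946821e+00]
0.1 scene [[300.0, 121.0], [307.0, 314.0], [300.0, 153.0], [303.0, 257.0], [298.0, 99.0]]
0.1 side [[334.0, 184.0], [334.0, 67.0], [334.0, 143.0], [334.0, 82.0], [334.0, 185.0]]
0.115 scene [[300.0, 115.0], [306.0, 314.0], [299.0, 148.0], [302.0, 255.0], [298.0, 99.0]]
0.115 side [[334.0, 181.0], [334.0, 62.0], [334.0, 139.0], [334.0, 77.0], [334.0, 185.0]]
0.13 scene [[299.0, 110.0], [305.0, 314.0], [298.0, 143.0], [301.0, 253.0], [298.0, 99.0]]
0.13 side [[334.0, 178.0], [334.0, 57.0], [335.0, 135.0], [335.0, 72.0], [334.0, 185.0]]
```

View pics/up.png

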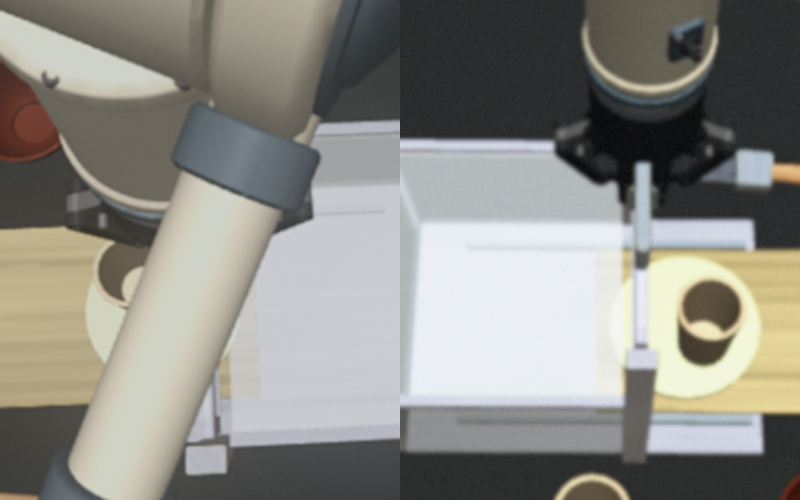

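```bash
python3 - <<'E'
from h import *
a=cv2.imread('pics/side0.png');b=snapshot('side')[:,:,::-1]
im=np.hstack([cv2.resize(x[90:240,300:375],(400,600),interpolation=cv2.INTER_CUBIC)[:,:] for x in(a,b)])
im=cv2.resize(im,(800,600))
cv2.imwrite('pics/cmp.png',im)
for v in(0,.02,.1,.115,.13):
    P=proj('side',cab(CAB,[[0,.055,.206+v],[0,.055,.194+v],[0,-.055,.206+v],[0,.12,.168+v],[-.005,.12,.028+v],[0,.122,.3]]))
    print(v,((P-[300,90])*[400/75,4]).round(0).tolist())
E
```

```text
0 [[175.0, 309.0], [174.0, 319.0], [175.0, 87.0], [173.0, 474.0], [178.0, 555.0], [182.0, 378.0]]
0.02 [[176.0, 291.0], [176.0, 302.0], [176.0, 65.0], [174.0, 461.0], [179.0, 544.0], [182.0, 378.0]]
0.1 [[183.0, 214.0], [182.0, 226.0], [182.0, -30.0], [180.0, 401.0], [184.0, 500.0], [182.0, 378.0]]
0.115 [[184.0, 197.0], [183.0, 210.0], [183.0, -50.0], [181.0, 388.0], [186.0, 490.0], [182.0, 378.0]]
0.13 [[185.0, 180.0], [184.0, 194.0], [185.0, -71.0], [182.0, 375.0], [187.0, 481.0], [182.0, 378.0]]
```

View pics/cmp.png

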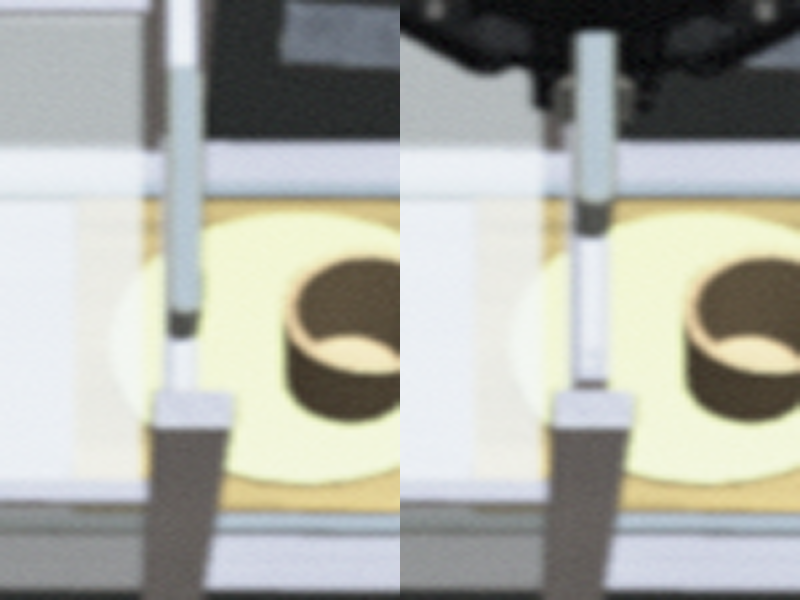

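The sash edge and guide top line up in both frames. Using the guide tops as the local reference, the sash went from about 0.018 (it started ajar) to about 0.13, where it hit its stop hard. Now I unload, release and rise.

```bash
python3 -m inch '[[[0,0,0.014,0,0,0,-1],[0,0,0,0,0,0,-1],[0,0,0,0,0,0,1],[0,0,0,0,0,0,1],[0,0,0,0,0,0,1]]]' && python3 -m inch '[[[0,0,0,0,0,0,1],[0,0,0,0,0,0,1]]]' && python3 -m inch '[[[0,0,-0.05,0,0,0,1],[0,0,-0.05,0,0,0,1],[0,0,-0.04,0,0,0,1]]]' && python3 -c "
from h import *
go([-.258,0,.36],1.8113-1.5708)
print('x,y in present frame');go([-.258,0,.36],1.8113)"
```

```text
clock: 7.55
tcp_pos: [0.5639, -0.092, 0.2939]
eef_rot: [-0.118, 0.993, -0.001, 0.001]
wrist_force: [0.2, 0.7, -0.1]
finger_gap: 0.0644
gripper_force: 0.0
clock: 7.8
tcp_pos: [0.564, -0.0916, 0.2928]
eef_rot: [-0.119, 0.993, -0.0, 0.0]
wrist_force: [-0.2, 0.0, 0.4]
finger_gap: 0.0854
gripper_force: 0.0
clock: 8.18
tcp_pos: [0.5639, -0.0915, 0.3639]
eef_rot: [-0.119, 0.993, -0.0, 0.0]
wrist_force: [-0.3, -0.7, 0.3]
finger_gap: 0.0854
gripper_force: 0.0
clock 8.175 tcp [ 0.5639 -0.0915  0.3639] F [-0.3 -0.7  0.3] q6 -2.03 gap 0.0854
 shift [0.0033 0.511  0.0076] turn [2.0000e-04 9.0000e-04 1.9972e+00]
x,y in present frame
clock 8.175 tcp [ 0.5639 -0.0915  0.3639] F [-0.3 -0.7  0.3] q6 -2.03 gap 0.0854
 shift [0.0033 0.511  0.0076] turn [-0.0005  0.0007 -0.0028]
```

```bash
python3 -m inch '[[[0,0.085,0,0,0,0,1],[0,0.085,0,0,0,0,1],[0,0.085,0,0,0,0,1],[0,0.085,0,0,0,0,1],[0,0.085,0,0,0,0,1]]]' && python3 -m inch '[[[0.003,0.086,0,0,0,0,1],[0,0,0.04,0,0,0.222,1],[0,0,0.05,0,0,0.222,1],[0,0,0.05,0,0,0.222,1],[0,0,0.05,0,0,0.222,1]]]' && python3 -m inch '[[[0,0,0.05,0,0,0.222,1],[0,0,0.05,0,0,0.222,1],[0,0,0.05,0,0,0.222,1],[0,0,0.05,0,0,0.222,1],[0,0,0.04,0,0,0.222,1]]]' && python3 - <<'E'
from h import *
go([-.258,0,.041],1.8113-1.5708)
cv2.imwrite('pics/w2.png',snapshot('wrist')[:,:,::-1])
print(proj('wrist',cab(CAB,[[-.258,0,.076],[-.258,0,.044]])).round(0))
E
```

```text
clock: 8.8
tcp_pos: [0.5133, 0.1162, 0.3628]
eef_rot: [-0.119, 0.993, -0.0, 0.0]
wrist_force: [0.3, 0.0, -0.2]
finger_gap: 0.0851
gripper_force: 0.0
clock: 9.43
tcp_pos: [0.5021, 0.1564, 0.2669]
eef_rot: [0.23, 0.973, -0.0, -0.0]
wrist_force: [-0.4, -0.4, -0.6]
finger_gap: 0.085
gripper_force: 0.0
clock: 10.05
tcp_pos: [0.5019, 0.1563, 0.1465]
eef_rot: [0.62, 0.785, -0.0, -0.0]
wrist_force: [0.1, -0.8, 0.8]
finger_gap: 0.0854
gripper_force: 0.0
clock 10.05 tcp [0.5019 0.1563 0.1465] F [ 0.1 -0.8  0.8] q6 0.0 gap 0.0854
 shift [1.00e-04 6.00e-04 2.11e-01] turn [-0.0013  0.0001 -0.0082]
[[324. 212.]
 [324. 198.]]
```

View pics/w2.png

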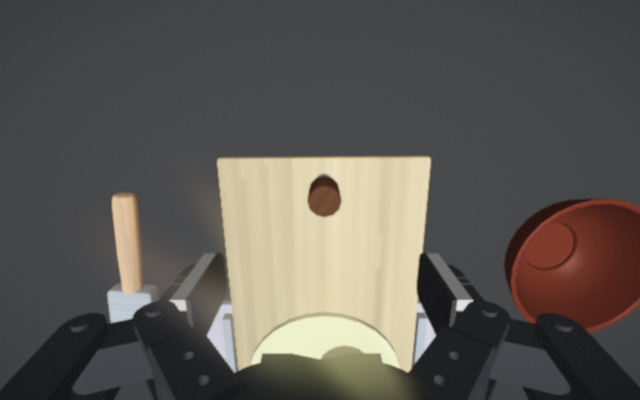

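The knob's top is at (324,197), laterally centred but about 15 px further out than predicted. I'll convert that at z = 0.076.

```bash
python3 - <<'E'
from h import *
r=least_squares(lambda p:proj('wrist',cab(CAB,[p[0],p[1],.076]))[0]-[324,198],[-.25,0]);print(r.x)
go([r.x[0],r.x[1],.041],1.8113-1.5708)
print(tri([('wrist',[324,198]),('scene',[143,245]),('side',[458,169])]))
E
```

```text
[-2.68172467e-01  1.96947413e-04]
clock 10.1 tcp [0.5008 0.156  0.1435] F [ 0.5 -0.2 -2.8] q6 0.01 gap 0.0854
 shift [0.0205 0.0037 0.205 ] turn [-0.0067  0.0002 -0.0168]
(array([0.50109774, 0.16282601, 0.0648022 ]), np.float64(1.4821280756856368))
```

```bash
python3 -m inch '[[[0.016,0,0.05,0,0,0,1],[0,0,0.05,0,0,0,1],[0,0,0.05,0,0,0,1],[0,0,0.035,0,0,0,1],[0,0,0.02,0,0,0,1]]]' && python3 -m inch '[[[0,0,0,0,0,0,1],[0,0,0,0,0,0,-1],[0,0,0,0,0,0,-1],[0,0,0,0,0,0,-1],[0,0,0,0,0,0,-1]]]' && python3 -m inch '[[[0,0,0,0,0,0,-1],[0,0,0,0,0,0,-1]]]' && python3 -c "
from h import *
go([-.095,0,.041],1.8113-1.5708)"
```

```text
clock: 10.72
tcp_pos: [0.5001, 0.1641, 0.0446]
eef_rot: [0.617, 0.787, -0.0, -0.0]
wrist_force: [-0.5, 0.4, 0.4]
finger_gap: 0.0854
gripper_force: 0.0
clock: 11.35
tcp_pos: [0.502, 0.1646, 0.0462]
eef_rot: [0.617, 0.787, 0.002, 0.001]
wrist_force: [5.7, 1.4, -1.1]
finger_gap: 0.0221
gripper_force: 59.0
clock: 11.6
tcp_pos: [0.502, 0.1646, 0.0462]
eef_rot: [0.617, 0.787, 0.002, 0.001]
wrist_force: [6.3, 0.8, -0.1]
finger_gap: 0.0224
gripper_force: 59.0
clock 11.6 tcp [0.502  0.1646 0.0462] F [ 6.3  0.8 -0.1] q6 0.01 gap 0.0224
 shift [-0.342  -0.0037  0.0104] turn [ 0.0058 -0.0001 -0.0008]
```

```bash
python3 -m inch '[[[-0.004,0,0,0,0,0,-1],[-0.007,0,0,0,0,0,-1],[-0.010,0,0,0,0,0,-1],[-0.012,0,0,0,0,0,-1],[-0.014,0,0,0,0,0,-1]]]' && python3 -m inch '[[[-0.015,0,0,0,0,0,-1],[-0.015,0,0,0,0,0,-1],[-0.015,0,0,0,0,0,-1],[-0.015,0,0,0,0,0,-1],[-0.015,0,0,0,0,0,-1]]]' && python3 -m inch '[[[-0.015,0,0,0,0,0,-1],[-0.015,0,0,0,0,0,-1],[-0.015,0,0,0,0,0,-1],[-0.015,0,0,0,0,0,-1],[-0.015,0,0,0,0,0,-1]]]' && python3 -m inch '[[[-0.015,0,0,0,0,0,-1],[-0.015,0,0,0,0,0,-1],[-0.015,0,0,0,0,0,-1],[-0.015,0,0,0,0,0,-1],[-0.015,0,0,0,0,0,-1]]]' && python3 -m inch '[[[-0.015,0,0,0,0,0,-1],[-0.012,0,0,0,0,0,-1],[-0.010,0,0,0,0,0,-1],[-0.007,0,0,0,0,0,-1],[-0.005,0,0,0,0,0,-1]]]' && python3 -c "
from h import *
go([-.095,0,.041],1.8113-1.5708)"
```

```text
clock: 12.22
tcp_pos: [0.5075, 0.1422, 0.0463]
eef_rot: [0.617, 0.787, 0.002, 0.001]
wrist_force: [5.7, 3.2, -1.1]
finger_gap: 0.0222
gripper_force: 59.0
clock: 12.85
tcp_pos: [0.5164, 0.1057, 0.0462]
eef_rot: [0.617, 0.787, 0.002, 0.001]
wrist_force: [4.6, 3.0, -0.2]
finger_gap: 0.0225
gripper_force: 59.0
clock: 13.48
tcp_pos: [0.5254, 0.0693, 0.0463]
eef_rot: [0.617, 0.787, 0.002, 0.001]
wrist_force: [5.7, 3.8, -0.6]
finger_gap: 0.022
gripper_force: 59.0
clock: 14.1
tcp_pos: [0.5343, 0.0328, 0.0463]
eef_rot: [0.617, 0.787, 0.002, 0.001]
wrist_force: [5.3, 3.3, -0.9]
finger_gap: 0.0221
gripper_force: 59.0
clock: 14.72
tcp_pos: [0.5401, 0.0091, 0.0463]
eef_rot: [0.617, 0.787, 0.002, 0.001]
wrist_force: [5.1, 4.2, -0.5]
finger_gap: 0.0221
gripper_force: 59.1
clock 14.725 tcp [0.5401 0.0091 0.0463] F [ 5.1  4.2 -0.5] q6 -0.29 gap 0.0221
 shift [-0.0217 -0.0038  0.0105] turn [ 0.0058 -0.0007 -0.0002]
```

Moving smoothly. About 11 mm remains, so I'll creep until the force rises at the stop.

```bash
python3 -m inch '[[[-0.005,0,0,0,0,0,-1],[-0.005,0,0,0,0,0,-1],[-0.005,0,0,0,0,0,-1],[-0.004,0,0,0,0,0,-1],[-0.003,0,0,0,0,0,-1]]]' && python3 -m inch '[[[-0.003,0,0,0,0,0,-1],[-0.003,0,0,0,0,0,-1],[-0.003,0,0,0,0,0,-1],[-0.003,0,0,0,0,0,-1],[0,0,0,0,0,0,-1]]]'
```

```text
clock: 15.35
tcp_pos: [0.5413, 0.0041, 0.0462]
eef_rot: [0.616, 0.788, 0.005, -0.003]
wrist_force: [-0.8, 25.4, 4.5]
finger_gap: 0.0225
gripper_force: 59.5
clock: 15.98
tcp_pos: [0.5412, 0.0041, 0.0462]
eef_rot: [0.615, 0.789, 0.008, -0.008]
wrist_force: [-8.6, 41.4, 8.9]
finger_gap: 0.0223
gripper_force: 60.0
```

```bash
python3 -m inch '[[[0.010,0,0,0,0,0,-1],[0.010,0,0,0,0,0,-1],[0,0,0,0,0,0,-1]]]' && python3 -m inch '[[[0,0,0,0,0,0,1],[0,0,0,0,0,0,1],[0,0,0,0,0,0,1],[0,0,0,0,0,0,1],[0,0,0,0,0,0,1]]]' && python3 -m inch '[[[0,0,-0.05,0,0,0,1],[0,0,-0.1,0,0,0,1],[0,0,-0.1,0,0,0,1],[0,0,-0.1,0,0,0,1],[0,0,-0.1,0,0,0,1]]]' && python3 -m inch '[[[0.05,0,-0.1,0,0,0,1],[0.05,0,-0.08,0,0,0,1],[0,0,0,0,0,0,1]]]' && python3 - <<'E'
from h import *
go([0,0,.36],1.8113)
a=snapshot('scene');b=snapshot('side')
cv2.imwrite('pics/home.png',np.hstack([cv2.resize(a[60:360,120:360],(400,500)),cv2.resize(b[20:260,280:472],(400,500))])[:,:,::-1])
E
```

```text
clock: 16.35
tcp_pos: [0.5413, 0.0041, 0.0462]
eef_rot: [0.617, 0.787, 0.003, 0.0]
wrist_force: [4.2, 8.3, 1.2]
finger_gap: 0.0221
gripper_force: 59.2
clock: 16.98
tcp_pos: [0.5401, 0.0013, 0.0453]
eef_rot: [0.618, 0.787, -0.0, 0.0]
wrist_force: [0.0, 0.1, -0.2]
finger_gap: 0.0854
gripper_force: 0.0
clock: 17.6
tcp_pos: [0.5399, 0.0014, 0.272]
eef_rot: [0.617, 0.787, 0.0, 0.0]
wrist_force: [1.1, 0.1, -0.4]
finger_gap: 0.0851
gripper_force: 0.0
clock: 17.98
tcp_pos: [0.5284, 0.0513, 0.365]
eef_rot: [0.617, 0.787, 0.003, 0.003]
wrist_force: [-0.2, 0.1, -0.2]
finger_gap: 0.0853
gripper_force: 0.0
clock 17.975 tcp [0.5284 0.0513 0.365 ] F [-0.2  0.1 -0.2] q6 -0.21 gap 0.0853
 shift [-0.2994 -0.0017  0.0104] turn [ 0.0064  0.0091 -1.9982]
```

View pics/home.png

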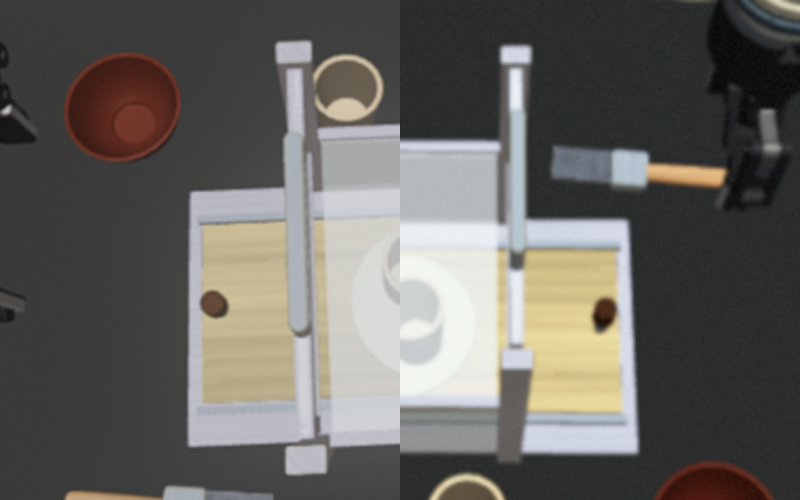

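Tray home, the beaker upright inside the cabinet, sash still up. Back to the handle.

```bash
python3 -m inch '[[[0,0,0,0,0,-0.222,1],[0,0,0,0,0,-0.222,1],[0,0,0,0,0,-0.222,1],[0,0,0,0,0,-0.222,1],[0,0,0,0,0,-0.222,1]]]' && python3 -m inch '[[[0,0,0,0,0,-0.222,1],[0,0,0,0,0,-0.222,1],[0,0,0,0,0,-0.222,1],[0,0,0,0,0,-0.222,1],[0,-0.07,0,0,0,0,1]]]' && python3 -m inch '[[[0,-0.08,0,0,0,0,1],[0,-0.08,0,0,0,0,1],[0,-0.064,0,0,0,0,1],[0,0,0,0,0,0,1],[0,0,0,0,0,0,1]]]' && python3 -c "
from h import *
go([-.002,0,.308],1.8113)"
```

```text
clock: 18.7
tcp_pos: [0.5281, 0.0493, 0.3578]
eef_rot: [0.225, 0.974, -0.001, -0.002]
wrist_force: [-0.3, 0.1, -0.4]
finger_gap: 0.0856
gripper_force: 0.0
clock: 19.32
tcp_pos: [0.5362, 0.0164, 0.3582]
eef_rot: [-0.121, 0.993, 0.0, -0.002]
wrist_force: [-0.6, -0.6, -0.3]
finger_gap: 0.0852
gripper_force: 0.0
clock: 19.95
tcp_pos: [0.5627, -0.0928, 0.3589]
eef_rot: [-0.119, 0.993, 0.001, -0.001]
wrist_force: [0.4, -0.5, 0.5]
finger_gap: 0.0855
gripper_force: 0.0
clock 19.95 tcp [ 0.5627 -0.0928  0.3589] F [ 0.4 -0.5  0.5] q6 -2.03 gap 0.0855
 shift [-0.0012  0.0007  0.1017] turn [ 0.0018 -0.0027 -0.0035]
```

```bash
python3 -m inch '[[[0,0.003,0.04,0,0,0,1],[0,0,0.04,0,0,0,1],[0,0,0.02,0,0,0,1],[0,0,0,0,0,0,1]]]' && python3 -m inch '[[[0,0,0,0,0,0,-1],[0,0,0,0,0,0,-1],[0,0,0,0,0,0,-1],[0,0,0,0,0,0,-1],[0,0,0,0,0,0,-1]]]' && python3 -m inch '[[[0,0,0,0,0,0,-1],[0,0,0,0,0,0,-1]]]'
```

```text
clock: 20.45
tcp_pos: [0.5622, -0.0907, 0.3095]
eef_rot: [-0.119, 0.993, 0.0, -0.001]
wrist_force: [-0.4, -0.6, 0.5]
finger_gap: 0.0854
gripper_force: 0.0
clock: 21.08
tcp_pos: [0.5626, -0.0915, 0.3105]
eef_rot: [-0.119, 0.993, -0.0, 0.0]
wrist_force: [0.3, -0.5, 0.4]
finger_gap: 0.01
gripper_force: 58.4
clock: 21.32
tcp_pos: [0.5627, -0.0915, 0.3105]
eef_rot: [-0.119, 0.993, -0.0, 0.0]
wrist_force: [0.7, -1.6, 2.4]
finger_gap: 0.0095
gripper_force: 58.5
```

```bash
python3 -m inch '[[[0,0,0.008,0,0,0,-1],[0,0,0.015,0,0,0,-1],[0,0,0.02,0,0,0,-1],[0,0,0.02,0,0,0,-1],[0,0,0.02,0,0,0,-1]]]' && python3 -m inch '[[[0,0,0.02,0,0,0,-1],[0,0,0.02,0,0,0,-1],[0,0,0.02,0,0,0,-1],[0,0,0.02,0,0,0,-1],[0,0,0.02,0,0,0,-1]]]' && python3 -m inch '[[[0,0,0.015,0,0,0,-1],[0,0,0.012,0,0,0,-1],[0,0,0.01,0,0,0,-1],[0,0,0.007,0,0,0,-1],[0,0,0.005,0,0,0,-1]]]'
```

```text
clock: 21.95
tcp_pos: [0.5626, -0.0915, 0.2678]
eef_rot: [-0.119, 0.993, -0.0, -0.0]
wrist_force: [1.6, -2.2, 3.4]
finger_gap: 0.01
gripper_force: 58.8
clock: 22.58
tcp_pos: [0.5626, -0.0915, 0.2182]
eef_rot: [-0.119, 0.993, -0.0, 0.0]
wrist_force: [2.3, -3.8, 2.9]
finger_gap: 0.0099
gripper_force: 58.9
clock: 23.2
tcp_pos: [0.5626, -0.0915, 0.1942]
eef_rot: [-0.119, 0.993, -0.0, 0.0]
wrist_force: [2.2, -3.5, 2.9]
finger_gap: 0.0098
gripper_force: 58.9
```

```bash
python3 -m inch '[[[0,0,0.004,0,0,0,-1],[0,0,0.004,0,0,0,-1],[0,0,0.003,0,0,0,-1],[0,0,0.003,0,0,0,-1],[0,0,0,0,0,0,-1]]]'
```

```text
clock: 23.82
tcp_pos: [0.5626, -0.0914, 0.1871]
eef_rot: [-0.119, 0.993, -0.0, 0.0]
wrist_force: [3.6, -4.2, 1.3]
finger_gap: 0.0103
gripper_force: 58.8
```

Expected end is about 0.1805, so I'll creep down 2 mm or less per row until contact.

```bash
python3 -m inch '[[[0,0,0.003,0,0,0,-1],[0,0,0.003,0,0,0,-1],[0,0,0.003,0,0,0,-1],[0,0,0.003,0,0,0,-1],[0,0,0.003,0,0,0,-1]]]' && python3 -m inch '[[[0,0,0.003,0,0,0,-1],[0,0,0.003,0,0,0,-1],[0,0,0,0,0,0,-1],[0,0,0,0,0,0,-1]]]'
```

```text
clock: 24.45
tcp_pos: [0.5627, -0.0915, 0.1815]
eef_rot: [-0.119, 0.993, -0.0, 0.001]
wrist_force: [-1.6, -3.5, 12.3]
finger_gap: 0.0102
gripper_force: 59.9
clock: 24.95
tcp_pos: [0.5628, -0.0915, 0.1815]
eef_rot: [-0.119, 0.993, -0.001, 0.002]
wrist_force: [-4.5, -2.8, 18.9]
finger_gap: 0.0098
gripper_force: 60.5
```

```bash
python3 -m inch '[[[0,0,-0.008,0,0,0,-1],[0,0,0,0,0,0,-1]]]' && python3 -m inch '[[[0,0,0,0,0,0,1],[0,0,0,0,0,0,1],[0,0,0,0,0,0,1],[0,0,0,0,0,0,1],[0,0,0,0,0,0,1]]]' && python3 -m inch '[[[0,0,-0.03,0,0,0,1],[0,0,-0.06,0,0,0,1],[0,0,-0.08,0,0,0,1],[0,0,-0.08,0,0,0,1],[0,0.08,-0.04,0,0,0,1]]]' && python3 -m inch '[[[0,0.11,0,0,0,0,1],[0,0.11,0,0,0,0,1],[0,0.11,0,0,0,0,1],[0,0.11,0,0,0,0,1],[0,0,0,0,0,0,1]]]' && python3 - <<'E'
from h import *
a=snapshot('scene');b=snapshot('side')
cv2.imwrite('pics/end.png',np.hstack([cv2.resize(a[60:360,180:420],(400,500)),cv2.resize(b[20:260,220:412],(400,500))])[:,:,::-1])
for n,o,k in(('scene',[180,60],5/3),('side',[220,20],25/12)):print(n,((proj(n,cab(CAB,[[0,.061,.2],[0,-.061,.2]]))-o)*k).round(0).tolist())
E
```

```text
clock: 25.2
tcp_pos: [0.5627, -0.0914, 0.1816]
eef_rot: [-0.119, 0.993, -0.0, 0.0]
wrist_force: [1.0, -3.5, 6.7]
finger_gap: 0.0102
gripper_force: 59.4
clock: 25.82
tcp_pos: [0.5625, -0.0912, 0.1807]
eef_rot: [-0.119, 0.993, 0.0, -0.0]
wrist_force: [-0.1, 0.2, 1.0]
finger_gap: 0.0855
gripper_force: 0.0
clock: 26.45
tcp_pos: [0.5535, -0.0538, 0.3294]
eef_rot: [-0.117, 0.993, -0.001, 0.002]
wrist_force: [-0.4, 1.2, 0.3]
finger_gap: 0.0853
gripper_force: 0.0
clock: 27.08
tcp_pos: [0.5001, 0.1646, 0.3273]
eef_rot: [-0.122, 0.993, 0.001, 0.001]
wrist_force: [0.3, -0.0, -0.3]
finger_gap: 0.0851
gripper_force: 0.0
scene [[207.0, 196.0], [213.0, 354.0]]
side [[235.0, 316.0], [235.0, 188.0]]
```

View pics/end.png

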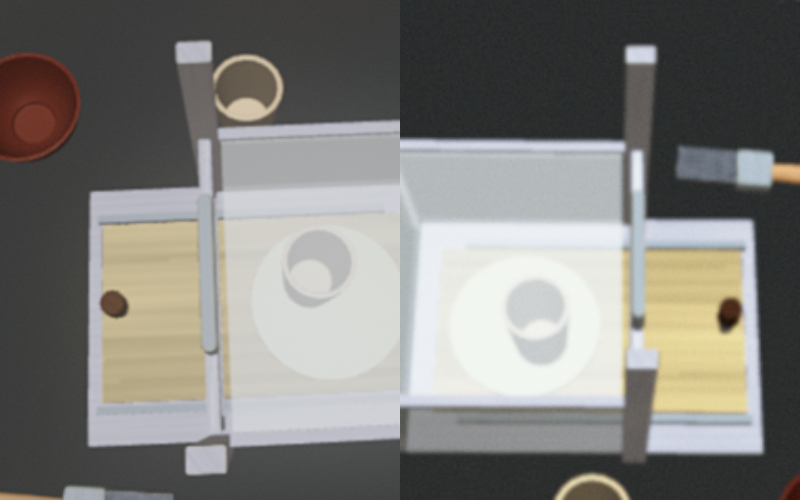

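The final view shows the handle bar at the closed position (scene crop rows 195–352, predicted 196–354). The tray is home, the beaker is upright behind the sash, and the bowl and cup are undisturbed.

```bash
python3 -c "
from station import *
print(close_job())"
```

```text
the job is handed in; nothing more can be done
None
```

The job is handed in at about 27 s: I raised the sash to its stop, pushed the tray fully home with the beaker upright and untouched, closed the sash gently and let go; the bowl and cup look undisturbed in the last picture.

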